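# Start a background count on the well counter

## Task

Start a background count with the closed fingertips: first press the white-bar half of the black rocker on the grey power block until it is fully on, then press the blue key on the white console all the way down, then the green key all the way down; rocker and keys stay where they are pushed. Only press: do not lift, shift or tip the power block, leave the red and yellow keys alone, and leave everything else on the bench where it stands.

Things in the scene. Friction and masses are not known exactly. Their poses are not given: they have to be found in the camera images.
- console: White desk console of a radiation well counter, 130 x 270 mm, fixed to the bench, no lettering. Origin: centre of its underside; x points to its back, y along its row of keys, z up. Four square keys stand in one row on its flat grey deck (deck 45 mm above the bench), 58 mm from key to key, in an order that changes; behind the keys a housing with a dark screen rises to 71 mm, its front face 47 mm behind the middle of the key row.
- power_block: Loose grey switched power block, 110 x 70 x 50 mm, 0.9 kg, with one black rocker 64 x 30 mm on top. Origin: centre of its underside; x runs along the rocker towards the half with the white bar (the 'on' half), z up. It can stand at any yaw within about 90 degrees either way.
- rocker_on (a point): Point on top of the rocker's 'on' half (the half with the white bar across its outer end, standing up at a slope while off), 22 mm from the rocker's hinge line; about 67 mm above the bench while off, 58 mm once on. It moves with the rocker. The hinge line runs along the power block's y axis through its middle.
- rocker (a joint): Rocker angle in rad: 0 fully off (white-bar half raised by 0.4 rad), 0.4 fully on (white-bar half pressed down and level). No spring: it stays where it is left. About 2 N pressed down at rocker_on turns it.
- blue_top (a point): Centre of the top face of the square blue key (28 x 28 mm), to be pressed; 58 mm above the bench while up, 52 mm when fully down.
- green_top (a point): Centre of the top face of the square green key (28 x 28 mm), to be pressed; 58 mm above the bench while up, 52 mm when fully down.
- red_top (a point): Centre of the top face of the square red key (28 x 28 mm), not to be pressed; 58 mm above the bench while up, 52 mm when fully down.
- yellow_top (a point): Centre of the top face of the square yellow key (28 x 28 mm), not to be pressed; 58 mm above the bench while up, 52 mm when fully down.
- blue_key (a joint): Travel of the blue key in m: 0 fully up, 0.006 fully down. Moves straight down under about 2.5 N and stays down where it is left (no return spring); at the bottom it meets a hard stop.
- green_key (a joint): Travel of the green key in m: 0 fully up, 0.006 fully down. Moves straight down under about 2.5 N and stays down where it is left (no return spring); at the bottom it meets a hard stop.
- red_key (a joint): Travel of the red key in m: 0 fully up, 0.006 fully down. Moves straight down under about 2.5 N and stays down where it is left (no return spring); at the bottom it meets a hard stop.
- yellow_key (a joint): Travel of the yellow key in m: 0 fully up, 0.006 fully down. Moves straight down under about 2.5 N and stays down where it is left (no return spring); at the bottom it meets a hard stop.
- vial_3: Loose glass vial with a white collar and red cap, 28 mm diameter, 57 mm high, by the console's +y end; bystander. Origin: centre of its underside.
- syringe_shield: Loose grey and white syringe shield standing up, 36 mm diameter, 78 mm high, by the console's +y end; bystander. Origin: centre of its underside.
- survey_meter: Loose yellow and black survey meter, 120 x 66 x 56 mm; bystander. Origin: centre of its underside.
- timer: Loose white timer, 35 x 62 x 58 mm; bystander, not part of the job. Origin: centre of its underside.
- lead_pig_2: Loose light grey lead vial pot with a knob, 50 mm diameter, 92 mm high; bystander. Origin: centre of its underside.
- lead_pig_3: Loose blue-grey lead vial pot with a knob, 42 mm diameter, 78 mm high; bystander. Origin: centre of its underside.
Things that resemble listed ones, but are neither listed nor needed, are in the scene too. Leave any purple look-alike of the power_block alone.

How it is judged:
On the way, in this order (a step that is already met when the one before it is completed fails the run):
1. the rocker is on, both the blue and the green key still up (value of joint rocker above 0.3 rad and value of joint each of blue_key, green_key below 0.003 m), for 0.2 s.
2. then the blue key is down, the green key still up (value of joint rocker above 0.3 rad and value of joint blue_key above 0.0045 m and value of joint green_key below 0.003 m), for 0.2 s.
3. then the green key is down (value of joint rocker above 0.3 rad and value of joint each of blue_key, green_key above 0.0045 m), for 0.2 s.
At the end, for the whole second after the job is handed in: The rocker is beyond 0.3 rad (fully on is 0.4); the blue and green keys are at least 4.5 of 6 mm down; the red and yellow keys are less than 2 mm down; the power block is at rest, upright and within 30 mm of where it stood; every bystander is upright within 20 mm of where it stood (all of step 3 and value of joint each of red_key, yellow_key below 0.002 m and distance of power_block from where it was at the start of the episode below 0.03 m and angle between power_block's own z axis and vertical below 0.1 rad and linear speed of power_block below 0.02 m/s and distance of each of vial_3, syringe_shield, survey_meter, timer, lead_pig_2, lead_pig_3 from where it was at the start of the episode below 0.02 m and angle between each of vial_3, syringe_shield, survey_meter, timer, lead_pig_2, lead_pig_3's own z axis and vertical below 0.2 rad); the robot touches nothing.
It fails at once if the blue key was pressed before the rocker was on (value of joint blue_key above 0.003 m and value of joint rocker below 0.3 rad).
It fails at once if the green key was pressed before the blue key was down (value of joint green_key above 0.003 m and value of joint blue_key below 0.0045 m).
It fails at once if the red or yellow key was pressed (value of joint any of red_key, yellow_key above 0.002 m).
It fails at once if the power block was lifted, tipped or shifted (height (world z) of power_block above 0.012 m or distance of power_block from where it was at the start of the episode above 0.03 m or angle between power_block's own z axis and vertical above 0.2 rad).
It fails at once if a bystander was lifted, shifted or knocked over (distance of any of vial_3, syringe_shield, survey_meter, timer, lead_pig_2, lead_pig_3 from where it was at the start of the episode above 0.02 m or angle between any of vial_3, syringe_shield, survey_meter, timer, lead_pig_2, lead_pig_3's own z axis and vertical above 0.3 rad).
It also fails if it takes over 42 s, if anything falls off the work surface, if the arm or the gripper's body presses on something with over 40 N, if the wrist force passes 120 N, or if a joint passes its speed limit or range.

## Robot

A 6-joint arm with a two-finger parallel gripper is mounted at the origin on a cart in front of the work surface, level with it; the furniture and walls round the work are solid. World frame = base frame: x ahead of the robot, y to its left, z up, the work surface at z = 0. Lengths are in m, angles in rad, forces in N, time in s.
With the tool pointing down it reaches from about 0.425 to 0.95 m from the base axis. Payload 3.5 kg.
Tool frame: the origin (TCP) lies midway between the tips of the shut fingers; the grasp point (between the pads) lies grasp_offset behind it (grasp_offset is the distance from the TCP to the grasp point, in m); z points along the fingers, y is the direction in which the jaws open and shut (so a half turn about z gives the same grasp; the last joint's range is limited). The gripper opens to 85 mm and grips with 20 to 120 N. Pads are 22 mm wide; open, the fingers measure 114 mm over their backs; the gripper's body (76 mm by 85 mm) begins 54 mm behind the grasp point. The pads swing forward as they close: fully open they stand 13 mm farther back than shut.
Start: joints at [-1.315, 0.286, 1.577, -0, 1.279, -0.15], TCP at [0.266, -0.62, 0.231] pointing down, gripper open.
Joint ranges: [-2.77, 2.77], [-0.9, 2.22], [0.21, 2.48], [-1.53, 4.67], [0.24, 2.81], [-2.84, 2.84]. Speed limits (rad/s): [2.79, 2.79, 3.14, 3.14, 3.14, 3.14].

## Interface

Orientations are given as a unit quaternion [x, y, z, w].
In Python, from plant import * gives the robot as it stands.
- The arm moves only by the tool jog_arm, never from a script. Its argument "targets" is text: rows parted by semicolons, each of 7 numbers parted by spaces: the shift along the world's x, y, z in mm, then the turn, a rotation vector about the world's x, y, z in degrees, then the gripper's target within -1 to 1 (fully open at 1, half-way at 0, shut at -1). A call has 1 to 10 rows; each row shifts and turns the pose as measured when the row begins; what a row does not reach is not made up. A row lasts 1/12 s, in which the tool goes at most 41.7 mm and 7.16 degrees, less where a joint would pass 70% of its speed; a pose out of reach is approached as far as the arm can. A call with a gripper value outside its range is refused whole. The fingers move at their own pace and stop on an object; "force" is the grip in N (left out, the last holds). Time passes only in rows, so rows that do not move let the fingers close. It gives the time, the measured TCP pose, the force and the opening at its end, in the units of the state.
- get_state(): the state, without advancing time (a new reading comes with each control period).
- read_camera(name): name is "scene" or "side" or "wrist"; returns a dict with "pixels" (480x640x3 uint8, blue, green, red), "mtx" (3x3 intrinsics, pixels), "world_from_camera" (4x4, takes a point from camera to world coordinates). Camera axes: x right, y up, looking along -z (the intrinsics and any distortion apply to the point x, -y, -z); pixel columns grow to the right and rows downward; lengths in m; the calibration is good to about 2 mm. A picture is of the moment at which its call begins. There is no depth.
- sign_off(): hands the job in, once; it reports no verdict.
Trained networks look in a picture, given as the dict that the camera call returned (one of the last four; its "shot" number tells which), for a name from the list of things; names that differ only in an ending like _2 or _b are one class to them, and where a whole thing is asked for, a point or a joint stands for the part that bears it (a point fixed in the world has none). Each returns a list of dicts, best first, with "p" (0 to 1); they miss things now and then, are a little off and sometimes report something else, mostly with a low value. They report only what shows in the picture. A call takes as long as a camera call. They do not tell look-alikes from the thing itself.
- spot_in(target, picture): "uv" ([column, row] in pixels, amid what is visible of it).
- silhouettes(target, picture): "mask" (480x640 bool, what is visible of it) and "uv" ([column, row] in pixels, amid what is visible of it).
- mark_of(target, picture): "uv" ([column, row] in pixels: a listed point, or the origin of a listed thing).
The state is a dict: "time": time; "qpos": joint angles; "dq": joint speeds; "joint_efforts": joint torques, N m; "eef_pos": TCP position; "tcp_rot": TCP orientation; "contact_force": force on the tool from outside, world axes, zero at the start; "wrist_torque": the same for the moment, N m; "opening": opening from 0.0 (shut) to 1.0 (fully open).
Only numpy, scipy, OpenCV 4.12 (cv2) and the standard library are available. Lean on these libraries where they do the work, as an engineer would, in place of code of your own. Each camera call takes 0.05 s, during which the arm holds its last target.

## Working session

There is one attempt and no reset: what is moved stays moved. The work goes in short steps, Python scripts to look and compute and a tool call to move; the robot and the scene stay as the last step left them, time stands still between calls to the robot, and variables do not carry over. Pictures are saved under pics/ and viewed, and the job is handed in when it is done.

Besides the shell and the picture viewer there is one more tool, called after "Call:" by a JSON object that holds its "fn" and its "kwargs", one argument or row to a line. jog_arm: Moves the arm, as the interface text tells. Its arguments: {"type":"object","properties":{"targets":{"type":"string"},"force":{"type":"number"}},"required":["targets"]}

```bash
mkdir -p pics; ls; cat > h.py <<'E'
from plant import *
import numpy as np, cv2
def ray(P,uv):
    K=np.array(P["mtx"]);T=np.array(P["world_from_camera"])
    d=np.linalg.inv(K)@np.array([uv[0],uv[1],1.]);d=np.array([d[0],-d[1],-d[2]])
    return T[:3,3],T[:3,:3]@d
def atz(P,uv,z):
    o,d=ray(P,uv);return o+d*(z-o[2])/d[2]
def proj(P,X):
    K=np.array(P["mtx"]);T=np.linalg.inv(np.array(P["world_from_camera"]))
    c=T[:3,:3]@np.array(X)+T[:3,3];q=K@np.array([c[0],-c[1],-c[2]]);return q[:2]/q[2]
E
python3 - <<'E'
from h import *
for n in ["scene","side"]:
    P=read_camera(n);cv2.imwrite(f"pics/{n}0.png",np.array(P["pixels"]));print(n,[k for k in P],np.round(P["world_from_camera"],3).tolist())
    for t,z in [("rocker_on",.067),("blue_top",.058),("green_top",.058),("red_top",.058),("yellow_top",.058),("power_block",0),("console",0)]:
        for r in mark_of(t,P)[:3]: print(t,np.round(r["uv"],1),round(r["p"],2),np.round(atz(P,r["uv"],z),3))
print(get_state())
E
```

```text
pics
scene ['pixels', 'mtx', 'world_from_camera', 'shot'] [[0.992, 0.105, -0.067, 0.452], [-0.124, 0.858, -0.499, -0.7], [0.005, 0.503, 0.864, 1.319], [0.0, 0.0, 0.0, 1.0]]
rocker_on [312.  306.3] 0.88 [ 0.497 -0.167  0.067]
rocker_on [325.4 365.4] 0.61 [ 0.509 -0.303  0.067]
rocker_on [267.  128.6] 0.24 [0.437 0.346 0.067]
blue_top [293.6 194. ] 0.4 [0.486 0.14  0.058]
green_top [265.8 129.6] 0.75 [0.434 0.351 0.058]
green_top [295.3 174.7] 0.66 [0.496 0.197 0.058]
red_top [296.7 213. ] 0.69 [0.488 0.084 0.058]
yellow_top [296.  175.3] 0.64 [0.498 0.195 0.058]
power_block [314.9 371.1] 0.83 [ 0.488 -0.292  0.   ]
power_block [313.2 309. ] 0.62 [ 0.501 -0.145  0.   ]
console [311.4 218. ] 0.92 [0.525 0.101 0.   ]
side ['pixels', 'mtx', 'world_from_camera', 'shot'] [[0.089, 0.507, -0.857, -0.312], [-0.996, 0.025, -0.089, -0.084], [-0.024, 0.862, 0.507, 0.579], [0.0, 0.0, 0.0, 1.0]]
rocker_on [394.6 246.3] 0.69 [ 0.511 -0.162  0.067]
rocker_on [464.9 250.1] 0.68 [ 0.503 -0.309  0.067]
yellow_top [308.5 254.8] 0.42 [0.481 0.023 0.058]
power_block [388.3 272.7] 0.76 [ 0.506 -0.152  0.   ]
power_block [457.7 278.4] 0.7 [ 0.493 -0.301  0.   ]
{'time': 0.8, 'qpos': array([-1.31496323e+00,  2.86257972e-01,  1.57666452e+00, -2.91166210e-05,
        1.27862347e+00, -1.49981048e-01]), 'dq': array([-0.00030283,  0.00061299,  0.00124219,  0.00150338,  0.00022266,
        0.00116408]), 'joint_efforts': array([-9.26842476e-04, -4.05915749e+01, -2.92924798e+01, -1.86762773e-04,
        5.09892452e-04, -6.22897531e-06]), 'eef_pos': array([ 0.26649882, -0.62015832,  0.23137216]), 'tcp_rot': array([ 9.79484046e-01,  2.01521720e-01, -1.26869269e-05,  2.40498595e-05]), 'contact_force': array([ 0.04886477, -0.28643203, -0.07065926]), 'wrist_torque': array([ 0.03508397, -0.03846756, -0.00629915]), 'opening': 0.9957107024994484}
```

View pics/scene0.png

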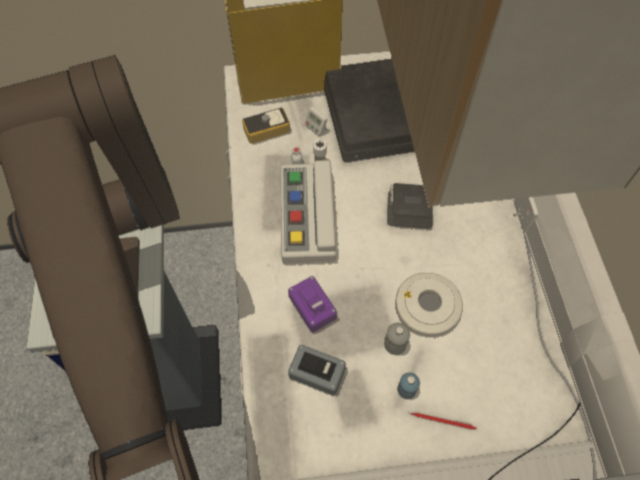

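View pics/side0.png

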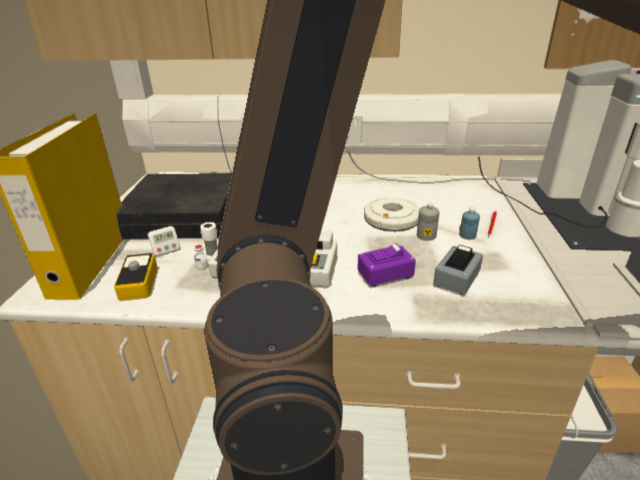

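```bash
python3 - <<'E'
import cv2,numpy as np
a=cv2.imread("pics/scene0.png");b=cv2.imread("pics/side0.png")
A=cv2.resize(a[270:410,250:390],(400,400),interpolation=2);A2=cv2.resize(a[155:255,245:345],(400,400),interpolation=2)
B=cv2.resize(b[200:320,340:540],(800,480)[:2] and (400,240),interpolation=2)
C=cv2.resize(b[200:320,190:390],(400,240),interpolation=2)
im=np.vstack([np.hstack([A2,A])[:360],np.hstack([C,B])]);cv2.imwrite("pics/crop0.png",im)
E
```

```text
(no output)
```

View pics/crop0.png

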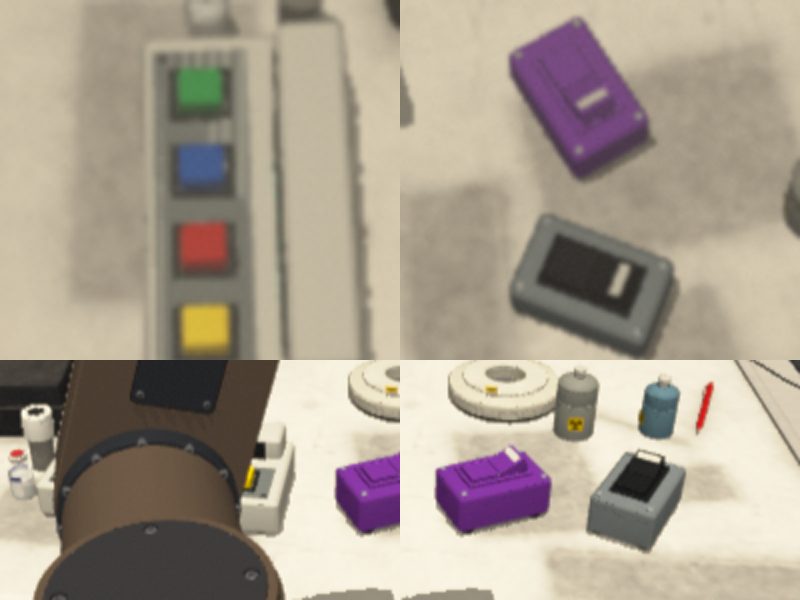

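The grey block (scene 318,370) has the black rocker with its white bar towards the right (326,367). The purple block (313,303) is the look-alike and stays untouched. The scene camera shows the keys as green (295,177), blue (295,196), red (296,216) and yellow (296,237). Next I refine these by colour segmentation.

```bash
python3 - <<'E'
from h import *
import pickle
P=read_camera("scene");S=read_camera("side")
im=np.array(P["pixels"]);hsv=cv2.cvtColor(im,cv2.COLOR_BGR2HSV)
for n,c in [("g",(295,177)),("b",(295,196)),("r",(296,216)),("y",(296,237))]:
    h0=int(hsv[c[1],c[0],0]);m=np.zeros((480,640),np.uint8);w=slice(c[1]-13,c[1]+13),slice(c[0]-13,c[0]+13)
    d=np.abs(hsv[...,0].astype(int)-h0);d=np.minimum(d,180-d);m[w]=((d<12)&(hsv[...,1]>110))[w]
    mm=cv2.moments(m,True);uv=(mm["m10"]/mm["m00"],mm["m01"]/mm["m00"]);print(n,mm["m00"],np.round(uv,1),np.round(atz(P,uv,.057),4))
m=(hsv[...,2]<70).astype(np.uint8);m2=np.zeros_like(m);m2[340:395,285:350]=m[340:395,285:350]
r=max(cv2.findContours(m2,0,2)[0],key=cv2.contourArea);R=cv2.minAreaRect(r);print(R);
for p in cv2.boxPoints(R): print(np.round(atz(P,p,.06),3))
crop=im[340:395,285:350];g=cv2.cvtColor(crop,6)
for Q,f in [(P,"scene"),(S,"side")]:
    for s in silhouettes("power_block",Q)[:2]:
        k=s["mask"].astype(np.uint8);c=max(cv2.findContours(k,0,2)[0],key=cv2.contourArea);print(f,s["p"],s["uv"],cv2.minAreaRect(c))
print(get_state()["time"])
for X in [(.508,-.303,.067),(.487,-.295,.055),(.487,-.295,0)]: print(proj(P,X),proj(S,X))
E
```

```text
g 54.0 [294.6 176.2] [0.4941 0.1935 0.057 ]
b 66.0 [295.  195.2] [0.4891 0.1365 0.057 ]
r 127.0 [295.5 216. ] [0.4843 0.0764 0.057 ]
y 159.0 [295.9 236.9] [0.4796 0.0185 0.057 ]
((316.7586364746094, 366.10345458984375), (33.79655075073242, 17.826751708984375), 21.801406860351562)
[ 0.451 -0.3    0.06 ]
[ 0.469 -0.265  0.06 ]
[ 0.532 -0.301  0.06 ]
[ 0.513 -0.334  0.06 ]
scene 0.93 [318.2, 370.9] ((316.6999816894531, 369.6000061035156), (52.892921447753906, 36.002742767333984), 20.224857330322266)
scene 0.92 [312.5, 306.3] ((312.5, 303.5000305175781), (51.40989685058594, 34.02593231201172), 57.9946174621582)
side 0.61 [132.5, 274.4] ((135.0, 277.0), (48.0, 44.0), 90.0)
side 0.6 [458.4, 268.6] ((457.16876220703125, 268.77386474609375), (38.8668327331543, 49.72081756591797), 28.610462188720703)
1.0
[324.72494187 365.36645997] [461.57114213 248.83740563]
[314.39342046 364.66536806] [458.74498315 258.87801368]
[314.6288235  372.50128029] [455.29618909 280.00147477]
```

Call:
{"fn": "jog_arm", "kwargs": {
  "targets": "24 31 -3 0 0 -5 -1;24 31 -3 0 0 -5 -1;24 31 -3 0 0 -5 -1;24 31 -3 0 0 -5 -1;24 31 -3 0 0 -5 -1;24 31 -3 0 0 -5 -1;24 31 -3 0 0 -5 -1;24 31 -3 0 0 -5 -1;24 31 -3 0 0 -5 -1;0 0 0 0 0 0 -1"
}}

```text
time: 1.83
eef_pos: [0.4863, -0.3309, 0.2047]
tcp_rot: [0.977, -0.213, -0.0, 0.002]
contact_force: [-0.4, -0.5, 0.2]
opening: -0.003
```

```bash
python3 - <<'E'
from h import *
W=read_camera("wrist");im=np.array(W["pixels"]);cv2.imwrite("pics/w1.png",im)
for r in mark_of("rocker_on",W)[:3]: print(np.round(r["uv"],1),round(r["p"],2),np.round(atz(W,r["uv"],.067),4))
for r in mark_of("power_block",W)[:3]: print(np.round(r["uv"],1),round(r["p"],2),np.round(atz(W,r["uv"],0),4))
s=get_state();print(s["eef_pos"],s["time"],proj(W,s["eef_pos"]))
E
```

```text
[140.  286.1] 0.6 [ 0.5054 -0.1634  0.067 ]
[278.9 214.9] 0.57 [ 0.5119 -0.3058  0.067 ]
[282.3 220.5] 0.84 [ 0.494  -0.2927  0.    ]
[157.3 273.4] 0.62 [ 0.4977 -0.1416  0.    ]
[ 0.48358306 -0.33636075  0.20547319] 1.9833 [333.08762827 310.26857132]
```

View pics/w1.png

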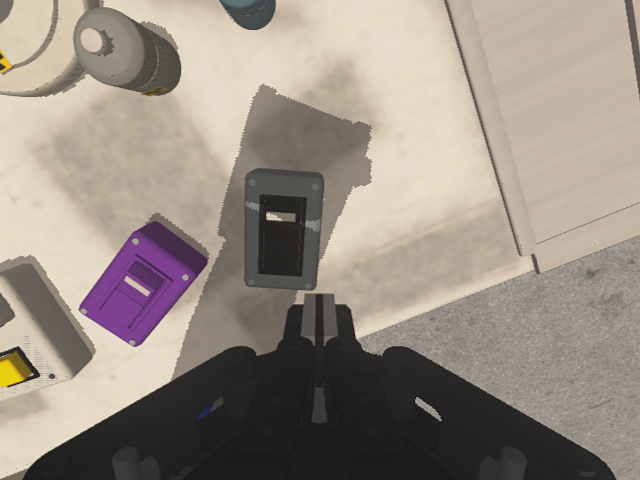

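```bash
python3 - <<'E'
from h import *
W=read_camera("wrist");im=np.array(W["pixels"])
cv2.imwrite("pics/w1c.png",cv2.resize(im[150:310,210:370],(600,600),interpolation=2))
c=np.array([atz(W,p,.05)[:2] for p in [(251.5,182),(316,186),(308.5,282.5),(250.5,280.5)]]);print(c.round(4),c.mean(0));f=(c[0]+c[1]-c[2]-c[3])/2
print(np.linalg.norm(f),np.degrees(np.arctan2(f[1],f[0])),c.mean(0)+.022*f/np.linalg.norm(f))
for p in [(280,215)]: print(atz(W,p,.069))
for p in [(260,195),(306,195),(303,276),(259,275)]:print(atz(W,p,.06))
E
```

```text
[[ 0.542  -0.2998]
 [ 0.5156 -0.349 ]
 [ 0.4355 -0.3042]
 [ 0.4605 -0.2552]] [ 0.48837566 -0.30206173]
0.09235516724043251 -28.982935600289995 [ 0.50762046 -0.31272181]
[ 0.50877223 -0.31281489  0.069     ]
[ 0.52980615 -0.30347931  0.06      ]
[ 0.51354422 -0.33878418  0.06      ]
[ 0.44749629 -0.3045059   0.06      ]
[ 0.46522847 -0.26856347  0.06      ]
```

View pics/w1c.png

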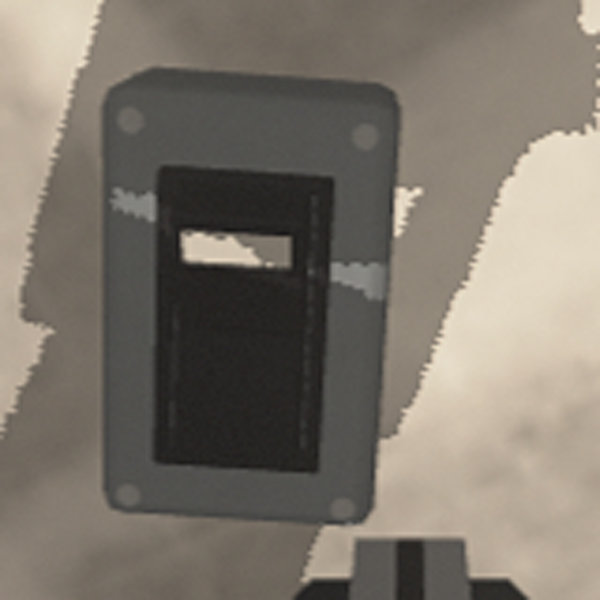

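Call:
{"fn": "jog_arm", "kwargs": {
  "targets": "12 13 -10 0 0 -4 -1;12 12 -30 0 0 0 -1;0 0 -35 0 0 0 -1;0 0 -30 0 0 0 -1;0 0 -15 0 0 0 -1;0 0 0 0 0 0 -1;0 0 0 0 0 0 -1"
}}

```text
time: 2.62
eef_pos: [0.5037, -0.3252, 0.0865]
tcp_rot: [0.966, -0.257, 0.004, 0.008]
contact_force: [-0.0, 0.3, -0.4]
opening: 0.003
```

Call:
{"fn": "jog_arm", "kwargs": {
  "targets": "4 14 0 0 0 0 -1;0 0 0 0 0 0 -1;0 0 -6 0 0 0 -1;0 0 0 0 0 0 -1"
}}

```text
time: 2.95
eef_pos: [0.5088, -0.3147, 0.0852]
tcp_rot: [0.966, -0.259, 0.008, 0.009]
contact_force: [-0.2, 0.2, 0.4]
opening: -0.001
```

```bash
python3 - <<'E'
from h import *
W=read_camera("wrist");im=np.array(W["pixels"]);S=np.array(read_camera("side")["pixels"])
s=get_state();print(s["eef_pos"],s["contact_force"],proj(W,s["eef_pos"]))
cv2.imwrite("pics/w2.png",np.hstack([cv2.resize(im[150:390,200:440],(400,400)),cv2.resize(S[190:310,390:510],(400,400),interpolation=2)]))
E
```

```text
[ 0.50945707 -0.31532455  0.08623246] [-0.2023139   0.18924962  0.00266545] [320.30924875 308.2669695 ]
```

View pics/w2.png

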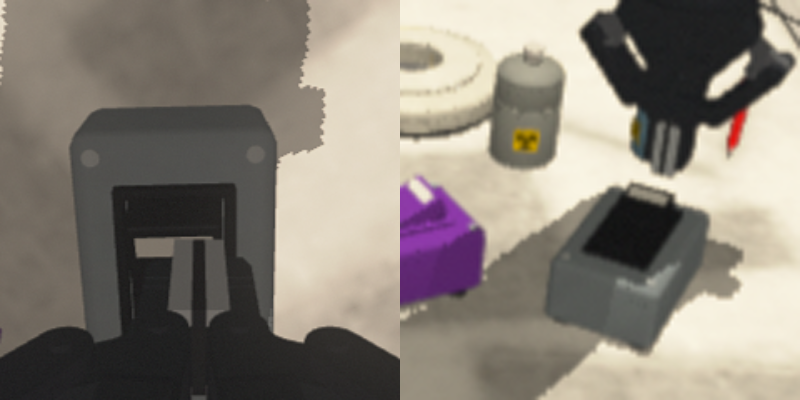

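Call:
{"fn": "jog_arm", "kwargs": {
  "targets": "1 4 -10 0 0 0 -1;0 0 -6 0 0 0 -1;0 0 -6 0 0 0 -1;0 0 -5 0 0 0 -1"
}}

```text
time: 3.38
eef_pos: [0.5138, -0.3133, 0.0612]
tcp_rot: [0.966, -0.259, 0.014, 0.012]
contact_force: [1.2, -1.2, 2.9]
opening: 0.0
```

Call:
{"fn": "jog_arm", "kwargs": {
  "targets": "-3 1 -4 0 0 0 -1;-1 0 -4 0 0 0 -1;0 0 -4 0 0 0 -1"
}}

```text
time: 3.63
eef_pos: [0.5124, -0.3132, 0.057]
tcp_rot: [0.966, -0.259, 0.014, 0.011]
contact_force: [-11.3, 7.7, 26.8]
opening: -0.0
```

Call:
{"fn": "jog_arm", "kwargs": {
  "targets": "0 0 10 0 0 0 -1;0 0 30 0 0 0 -1;0 0 40 0 0 0 -1;0 0 20 0 0 0 -1;0 0 0 0 0 0 -1"
}}

```text
time: 4.05
eef_pos: [0.5077, -0.3097, 0.1569]
tcp_rot: [0.966, -0.258, 0.007, 0.009]
contact_force: [0.1, -0.7, 0.7]
opening: -0.001
```

```bash
python3 - <<'E'
from h import *
W=read_camera("wrist");im=np.array(W["pixels"]);S=np.array(read_camera("side")["pixels"])
s=get_state();print(s["time"],s["eef_pos"],s["contact_force"],s["tcp_rot"])
from scipy.spatial.transform import Rotation as R
r=R.from_quat(s["tcp_rot"]).as_matrix();print(r.round(3));z=r[:,2];print("fix rotvec deg",np.degrees(np.cross(z,[0,0,-1])))
cv2.imwrite("pics/w3.png",np.hstack([cv2.resize(im[150:390,200:440],(400,400)),cv2.resize(S[190:310,390:510],(400,400),interpolation=2)]))
E
```

```text
4.15 [ 0.5063689  -0.30858509  0.15294282] [-1.31334915 -0.56212374 -0.18808975] [ 0.96603254 -0.25826557  0.00494879  0.00745204]
[[ 0.867 -0.499  0.006]
 [-0.499 -0.866 -0.017]
 [ 0.013  0.012 -1.   ]]
fix rotvec deg [0.97139458 0.32728381 0.        ]
```

View pics/w3.png

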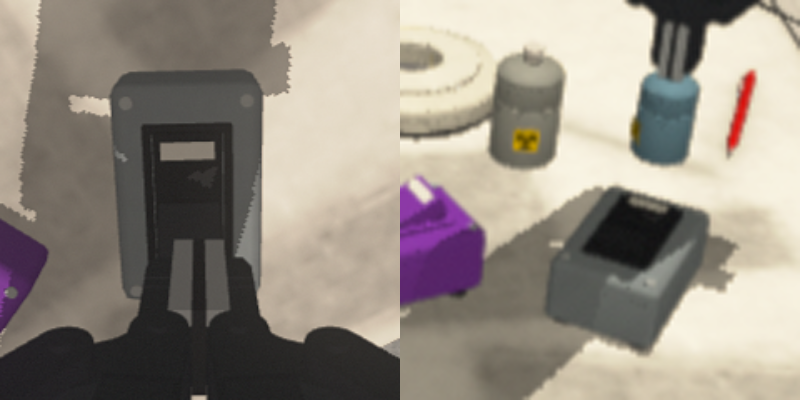

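Call:
{"fn": "jog_arm", "kwargs": {
  "targets": "-2 40 3 1 0 3.5 -1;-2 40 2 0 0 3.5 -1;-2 40 2 0 0 3.5 -1;-2 40 2 0 0 3.5 -1;-2 40 2 0 0 3.5 -1;-2 40 2 0 0 3.5 -1;-2 40 2 0 0 3.5 -1;-2 40 2 0 0 3.5 -1;-2 40 2 0 0 3.5 -1;0 10 0 0 0 3.5 -1"
}}

```text
time: 4.98
eef_pos: [0.4679, 0.0731, 0.1431]
tcp_rot: [0.998, 0.052, -0.022, -0.005]
contact_force: [-0.2, -0.4, 0.3]
opening: 0.003
```

```bash
cat > look.py <<'E'
from h import *
import sys
W=read_camera("wrist");im=np.array(W["pixels"]);cv2.imwrite("pics/"+sys.argv[1],im)
s=get_state();print(s["time"],s["eef_pos"],s["contact_force"],s["tcp_rot"],proj(W,s["eef_pos"]))
hsv=cv2.cvtColor(im,cv2.COLOR_BGR2HSV)
for n,h0 in [("g",65),("b",113),("r",0),("y",25)]:
    d=np.abs(hsv[...,0].astype(int)-h0);d=np.minimum(d,180-d);m=((d<12)&(hsv[...,1]>110)&(hsv[...,2]>60)).astype(np.uint8)
    N,L,st,ce=cv2.connectedComponentsWithStats(m)
    for i in np.argsort(-st[1:,4])[:2]+1 if N>1 else []: print(n,st[i],ce[i].round(1),atz(W,ce[i],.058).round(4))
from scipy.spatial.transform import Rotation as R
z=R.from_quat(s["tcp_rot"]).as_matrix()[:,2];print("fix",np.degrees(np.cross(z,[0,0,-1])))
E
python3 look.py w4.png
```

```text
5.0333 [0.46734074 0.07310231 0.1421899 ] [-1.63665785  0.5684367  -0.22424372] [ 0.99828286  0.05375943 -0.02261827 -0.00544772] [320.63602352 309.64609889]
g [ 123  168   42   45 1617] [143.2 189.7] [0.4943 0.1953 0.058 ]
b [ 208  183   46   45 1628] [229.8 205. ] [0.49   0.1377 0.058 ]
b [203 397  20  16 116] [213.1 405.5] [0.3123 0.1497 0.058 ]
r [ 291  196   45   47 1639] [313.2 219.5] [0.4859 0.0808 0.058 ]
r [  2 148  24  23 411] [ 13.5 159.2] [0.5055 0.2779 0.058 ]
y [ 370  211   49   47 1734] [393.7 234.3] [0.4813 0.0245 0.058 ]
y [  0 262   5  17  55] [  1.4 271.1] [0.4224 0.3036 0.058 ]
fix [-0.48385344 -2.620972   -0.        ]
```

View pics/w4.png

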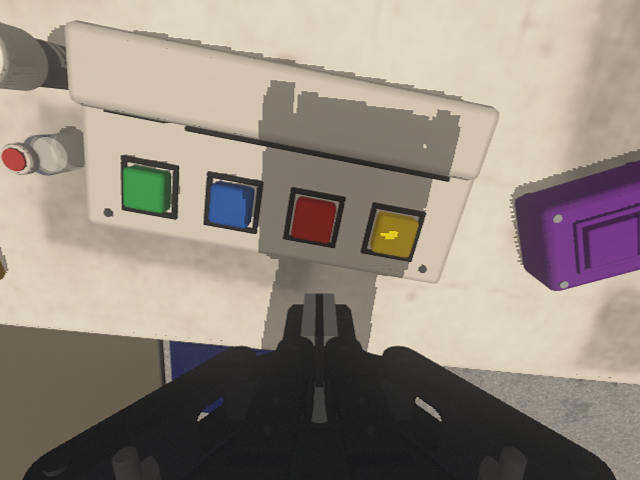

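The wrist view agrees: green (143,190), blue (230,205), red (313,220), yellow (394,234), with about 57 mm between keys. Next I move over blue.

Call:
{"fn": "jog_arm", "kwargs": {
  "targets": "10 30 0 0 -2.5 0 -1;11 32 0 0 0 0 -1;0 0 0 0 0 0 -1;0 0 -30 0 0 0 -1;0 0 -20 0 0 0 -1;0 0 0 0 0 0 -1;0 0 0 0 0 0 -1"
}}

```text
time: 5.62
eef_pos: [0.4801, 0.1348, 0.0762]
tcp_rot: [0.999, 0.052, -0.012, -0.003]
contact_force: [0.0, 0.2, 0.8]
opening: -0.006
```

```bash
python3 look.py w5.png
```

```text
5.6667 [0.47965712 0.1347065  0.07604217] [-0.42311692 -0.72318653 -0.88217032] [ 0.99855409  0.05212692 -0.01287684 -0.00258748] [320.81217203 310.3264382 ]
g [ 175  226   61   56 2769] [203.1 253.1] [0.4951 0.1954 0.058 ]
g [233 247   2   8   8] [233.6 250.5] [0.4981 0.1803 0.058 ]
b [ 286  241   60   59 2662] [314.9 268.8] [0.4926 0.1391 0.058 ]
b [199 414   8   5  24] [201.8 415.5] [0.3899 0.1971 0.058 ]
r [ 390  259   66   61 3085] [421.6 289.1] [0.4871 0.0832 0.058 ]
r [ 15 202  32  29 714] [ 30.7 215.9] [0.5056 0.278  0.058 ]
y [ 487  277   75   61 3306] [523.7 307.1] [0.4824 0.0279 0.058 ]
y [  0 314  11  36 238] [  3.7 333.8] [0.4359 0.3045 0.058 ]
fix [-0.21915714 -1.48889909 -0.        ]
```

View pics/w5.png

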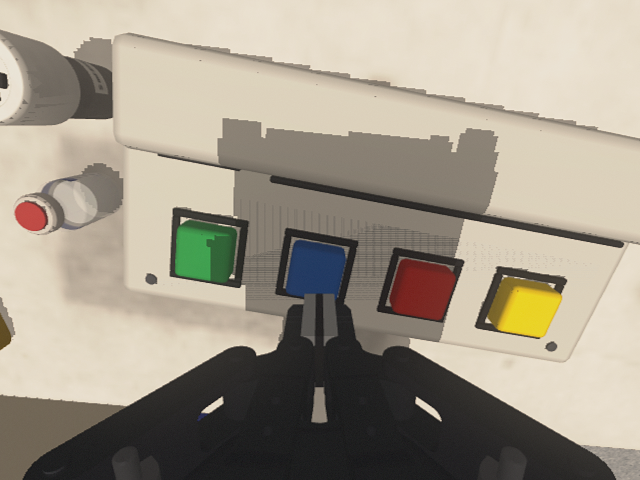

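Call:
{"fn": "jog_arm", "kwargs": {
  "targets": "12 4 0 0 0 0 -1;0 0 0 0 0 0 -1;0 0 -8 0 0 0 -1;0 0 -5 0 0 0 -1"
}}

```text
time: 6.0
eef_pos: [0.4931, 0.1365, 0.0649]
tcp_rot: [0.999, 0.05, -0.011, -0.002]
contact_force: [0.0, -0.0, -0.9]
opening: 0.001
```

Call:
{"fn": "jog_arm", "kwargs": {
  "targets": "-2 0 -6 0 0 0 -1;0 0 -5 0 0 0 -1;0 0 -4 0 0 0 -1;0 0 -4 0 0 0 -1"
}}

```text
time: 6.33
eef_pos: [0.4914, 0.1361, 0.0517]
tcp_rot: [0.999, 0.05, -0.014, -0.002]
contact_force: [-15.6, -2.7, 39.7]
opening: -0.0
```

Call:
{"fn": "jog_arm", "kwargs": {
  "targets": "0 0 10 0 0 0 -1;0 0 25 0 0 0 -1;0 0 10 0 0 0 -1;2 30 0 0 0 0 -1;2 26 0 0 0 0 -1;0 0 0 0 0 0 -1;0 0 0 0 0 0 -1"
}}

```text
time: 6.92
eef_pos: [0.4952, 0.1929, 0.0994]
tcp_rot: [0.999, 0.049, -0.013, -0.002]
contact_force: [-0.0, -0.2, -0.4]
opening: -0.003
```

```bash
python3 look.py w6.png
```

```text
6.9667 [0.4950716  0.19273571 0.09924523] [ 0.03970654  0.62168587 -0.58035672] [ 0.99870829  0.04907674 -0.01300519 -0.0020223 ] [320.93987937 309.81545002]
g [ 289  244   52   50 2084] [314.3 269.7] [0.497  0.1968 0.058 ]
b [ 381  261   53   48 1923] [406.4 284.1] [0.4932 0.142  0.058 ]
b [311 415  15   8 100] [318.2 418.5] [0.3859 0.1836 0.058 ]
r [ 468  276   63   53 2437] [498.3 301.8] [0.4871 0.0851 0.058 ]
r [159 231  26  24 486] [171.5 242.5] [0.5056 0.2786 0.058 ]
y [   0  213  111  167 8243] [ 59.5 287.4] [0.4704 0.3462 0.058 ]
y [ 552  291   70   52 2587] [586.5 316.7] [0.4825 0.0291 0.058 ]
fix [-0.15830037 -1.49973242 -0.        ]
```

View pics/w6.png

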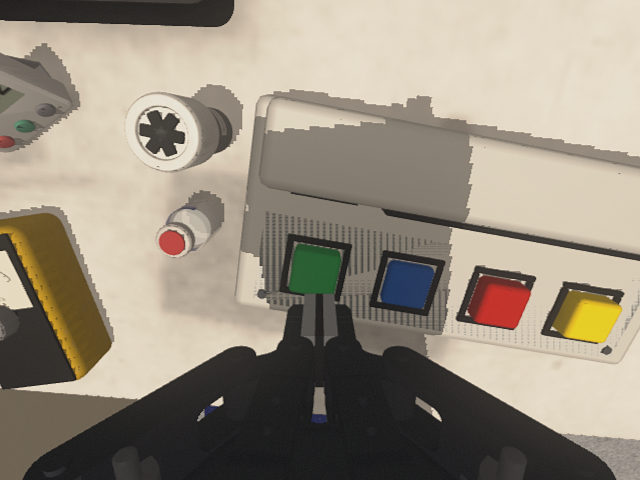

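Blue (406,284) now sits lower than its neighbours, and green (314,270) is just ahead of the fingertip. Its measured position is within 2 mm of the TCP, so I press it now.

Call:
{"fn": "jog_arm", "kwargs": {
  "targets": "0 3 -15 0 0 0 -1;0 0 -12 0 0 0 -1;0 0 -6 0 0 0 -1;0 0 0 0 0 0 -1"
}}

```text
time: 7.3
eef_pos: [0.4939, 0.1931, 0.0631]
tcp_rot: [0.999, 0.048, -0.014, -0.001]
contact_force: [-0.2, -0.1, -0.8]
opening: 0.004
```

Call:
{"fn": "jog_arm", "kwargs": {
  "targets": "0 1 -5 0 0 0 -1;0 0 -5 0 0 0 -1;0 0 -4 0 0 0 -1;0 0 -4 0 0 0 -1"
}}

```text
time: 7.63
eef_pos: [0.4945, 0.1936, 0.0518]
tcp_rot: [0.999, 0.048, -0.018, -0.001]
contact_force: [-13.9, -3.9, 30.9]
opening: 0.001
```

Hard stop at 51.8 mm with 31 N. I'll hold it for a moment, then lift and look.

Call:
{"fn": "jog_arm", "kwargs": {
  "targets": "0 0 -1 0 0 0 -1;0 0 -1 0 0 0 -1;0 0 10 0 0 0 -1;0 0 30 0 0 0 -1;0 0 35 0 0 0 -1;0 0 35 0 0 0 -1;-10 -20 10 0 0 0 -1;0 0 0 0 0 0 -1;0 0 0 0 0 0 -1"
}}

```text
time: 8.38
eef_pos: [0.4837, 0.172, 0.1779]
tcp_rot: [0.999, 0.048, -0.018, -0.001]
contact_force: [-0.3, -0.9, -0.4]
opening: -0.003
```

```bash
python3 look.py w7.png; python3 - <<'E'
from h import *
P=np.array(read_camera("scene")["pixels"]);a=cv2.imread("pics/scene0.png")
cv2.imwrite("pics/s7.png",np.vstack([np.hstack([a[100:400,230:430],P[100:400,230:430]])]))
S=np.array(read_camera("side")["pixels"]);cv2.imwrite("pics/d7.png",S)
E
```

```text
8.4333 [0.48351412 0.17192755 0.17745373] [-0.26653512 -0.28346801  0.33566739] [ 9.98688809e-01  4.77822675e-02 -1.83684650e-02 -3.42798880e-04] [320.63160383 309.49907202]
g [ 273  195   38   37 1100] [291.3 213.1] [0.496  0.1959 0.058 ]
b [ 343  207   38   37 1102] [361. 225.] [0.4916 0.1403 0.058 ]
b [311 387   7  33 149] [314.9 405.4] [0.3048 0.16   0.058 ]
r [ 409  219   44   40 1325] [430.6 238.2] [0.4859 0.0832 0.058 ]
r [175 182  19  19 272] [184.4 191.3] [0.5054 0.2786 0.058 ]
y [   0  177  133  138 4683] [ 91.5 233.4] [0.464  0.3541 0.058 ]
y [ 474  230   48   40 1374] [497.6 249.8] [0.4812 0.027  0.058 ]
fix [ 0.06134516 -2.10398813  0.        ]
```

View pics/w7.png

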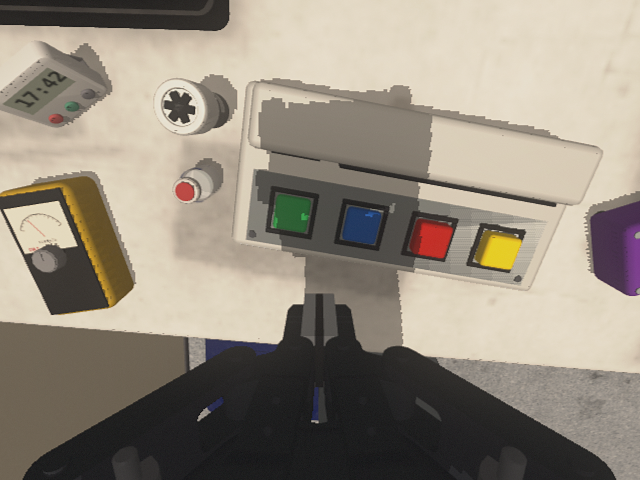

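View pics/s7.png

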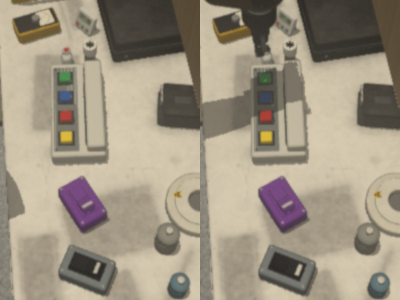

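View pics/d7.png

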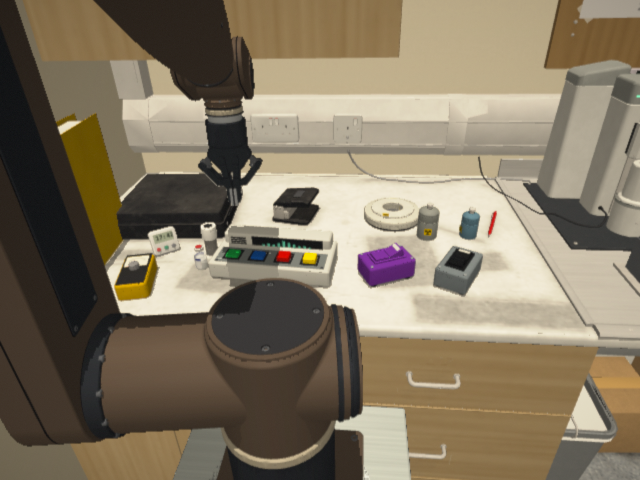

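Both target keys sit low: green (291,213) and blue (361,225) are about 37 px wide, while red and yellow are still up at about 44–48 px. The screen is lit, the rocker bar lies level, and everything else stands where it was. The arm is clear, so I hand in.

```bash
python3 -c "
from plant import *
print(sign_off()); print(get_state()['time'])"
```

```text
the job is handed in; nothing more can be done
None
the job is handed in; nothing more can be done
```

I pressed the white-bar half of the rocker on the grey block, then the blue key, then the green key, all with closed fingertips, and handed the job in at about 8.5 s. `sign_off()` gives no verdict, so the result rests on my own checks.

- **Rocker:** it was pressed until the tip stood at 57 mm with 27 N against it. Afterwards the white bar lay level in the wrist and side views.
- **Blue key:** it reached its hard stop at 51.7 mm with 40 N.
- **Green key:** it reached its hard stop at 51.8 mm with 31 N.
- **Last pictures:** blue and green sit low and red and yellow are up. The console screen is lit. The power block and bystanders show no visible shift, judged by eye only. The tool was about 0.12 m clear of everything, with contact force near zero.

None of these checks failed. Two small things were off: the rocker press landed 4–5 mm further out than planned, and the tool leaned up to about 2° during the presses.

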